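# Test a mending-clamp spring and sort it

### The arm

A 6-joint arm with a two-finger parallel gripper is mounted at the origin on a cart in front of the work surface, level with it; the furniture and walls round the work are solid. World frame = base frame: x ahead of the robot, y to its left, z up, the work surface at z = 0. Lengths are in m, angles in rad, forces in N, time in s.
With the tool pointing down it reaches from about 0.275 to 0.825 m from the base axis. Payload 4.9 kg.
Tool frame: the origin (TCP) lies midway between the tips of the shut fingers; the grasp point (between the pads) lies 19 mm behind it; z points along the fingers, x is the direction in which the jaws open and shut, and the axes are right-handed (so a half turn about z gives the same grasp; the last joint's range is limited). The gripper opens to 85 mm and grips with 20 to 120 N. Pads are 22 mm wide; open, the fingers measure 114 mm over their backs; the gripper's body (76 mm by 85 mm) begins 54 mm behind the grasp point. The pads swing forward as they close: fully open they stand 13 mm farther back than shut.
Start: joints at [-1.463, 0.326, -0.193, 1.052, 0, 1.437], TCP at [0.132, -0.534, 0.231] pointing down, gripper open.
Joint ranges: [-2.65, 2.65], [-0.97, 1.79], [-1.3, 1.35], [-1.93, 2.1], [-1.47, 1.37], [-3.14, 3.14]. Speed limits (rad/s): [2.57, 2.57, 3.14, 3.14, 3.14, 3.14].

### API

Orientations are given as a unit quaternion [w, x, y, z].
In Python, from workcell import r, status, optics gives the robot as it stands. The module is installed in compiled form; this text tells all that it offers. Calls block until the motion is done:
- r.reach(position, orientation): joint-space move of the TCP to a pose.
- r.move_linear(position, frame=None, velocity=0.15, guard=None): straight line of the TCP; frame=None keeps the orientation; velocity is the mean speed in m/s. With guard (N) it stops when the force on the tool has changed by that much, and returns True; else False.
- r.goto_joints(angles): joint-space move.
- r.set_gripper(opening, strength=None): finger opening in m; strength is the grip in N (None keeps the last); returns when the fingers have stopped.
- r.hold(seconds).
- r.ik(position, orientation): joint angles nearest the present ones, or None.
- status.observe(): the state.
- optics.capture(name): name is "side" or "top"; returns a dict with "img" (384x512x3 uint8, red, green, blue), "camera_matrix" (3x3 intrinsics, pixels), "R" (3x3) and "t" (3): a world point X has camera coordinates R X + t. Camera axes: x right, y down, z forward; pixel columns grow to the right and rows downward; lengths in m; the calibration is good to about 2 mm. A picture is of the moment at which its call begins. There is no depth.
A pose or a line that the arm cannot do raises r.IKError and nothing moves.
- r.finish_job(): hands the job in, once; it reports no verdict.
The state is a dict: "time": time; "q": joint angles; "dq": joint speeds; "tau": joint torques, N m; "position": TCP position; "tool_rot": TCP orientation; "ft_force": force on the tool from outside, world axes, zero at the start; "moment": the same for the moment, N m; "gripper_width": finger opening in m.
Only numpy, scipy, OpenCV 4.12 (cv2) and the standard library are available. Lean on these libraries where they do the work, as an engineer would, in place of code of your own. Each camera call takes 0.05 s, during which the arm holds its last target. There are 200 camera calls.

### The job

Check the spring of our mending clamp on the spring tester: lay it lengthwise on the tester's bed between the two plates and let go, push the sled by its knob until its index stands at the test mark on the rule, not past it, hold it there about a second, then draw the sled fully back. Read the peak hand on the dial: if it was carried to the limit marker or past it, lay the spring in the low wooden tray; if it stopped short, lay it in the grey plastic bin. Lay it down on its side, do not drop it, and leave the marks as they are set and the other things on the board alone.

Things in the scene. Friction and masses are not known exactly. Their poses are not given: they have to be found in the camera images.
- board: Plywood work board, fixed, 380 x 700 mm, that bridges the laid-out sherds: its top, 50 mm above the table, carries the tester, the spring, tray, bin and some bystanders. Origin at the table under its centre.
- tester: Horizontal spring tester, fixed: grey base 120 x 400 mm with a dial gauge at one end and a sled at the other. Origin: centre of its underside. Its y axis is the push direction, from sled to gauge; -x is the operator's side, with the rule. Two guide rods run 45 mm either side of the middle, tops 29 mm above the board. The sled's push plate is 66 mm wide, 43 to 99 mm above the board.
- bed_mid (a point): Middle of the tester's flat steel bed, on its surface 40 mm above the board; axes as the tester's. Lips 4 mm high stand either side, 63 mm apart. With the sled fully back the plates are 130 mm apart, 65 mm either side of this point along y. Half-way up a spring on the bed is 67 mm above the board.
- gauge_face (a point): Centre of the face of the gauge plate (upright steel plate 66 mm wide, 43 to 99 mm above the board) that the spring is pressed against; it gives way 1 mm per 4 N.
- knob (a point): Middle of the sled's upright black knob: a cylinder 28 mm across and 42 mm tall, from 98 to 140 mm above the board (this point 121 mm), 45 mm behind the push plate's face. Grip it from above in any direction or push it; moves with the sled.
- sled (a joint): Travel of the sled toward the gauge in m: 0 = fully back, 0.100 = end stop. It slides with about 1.5 N friction, has no spring of its own and may start up to 15 mm forward; the compressed spring resists with up to about 17 N.
- rider (a joint): Where the test mark is set: the sled travel in m at which the index stands at the mark (0.070 to 0.084); leave it as set.
- index (a point): Tip of the small index on the sled, over the rule on the operator's side.
- test_mark (a point): White line across the top of the black rider on the rule: the test mark. The index stands at it when both have the same y in the tester's frame.
- gauge_hand (a joint): Long thin live hand of the dial, rad: 0 at no load (pointing to the tester's +x, away from the operator), turning clockwise seen from above 0.2618 rad (15 degrees) per newton on the gauge plate.
- peak_hand (a joint): Short broad peak hand of the same dial, same zero and scale; the live hand pushes it on and it stays at the greatest force reached. It may start a little above zero.
- limit (a joint): The limit marker, a black clip across the dial's rim set to the least force that a good spring must reach: same zero, sense and scale as the hands (2.0 to 4.0 rad, 8 to 15 N). Leave it as set.
- limit_marker (a point): Inner end of the limit marker; its x axis points outward from the dial's centre, its -y axis in the sense of growing force.
- peak_tip (a point): Tip of the peak hand; axes likewise.
- dial_centre (a point): Centre of the dial face, 80 mm across; axes as the tester's.
- spring_mid (a point): Clamp spring lying on its side: steel coil 42 mm across between two square dark cups 54 x 54 mm, 18 mm deep, 80 mm long, about 0.43 kg. Its length is along y. The point is on the axis, half-way up (27 mm above what it lies on), 40 mm from the outer face of either cup. Grip across the coil or a cup; either end may face the gauge.
- spring: The same spring; origin at its underside, below spring_mid. 0.6 N per mm of compression. Lies free on the board at the start.
- tray_in (a point): Low wooden tray, fixed, for good springs: outside 135 x 180 x 24 mm, walls and floor 6 mm thick; this point is the centre of its inner floor, its y axis along the long side.
- bin_in (a point): Grey plastic bin, fixed, for tired springs: outside 140 x 180 x 50 mm, walls and floor 4 mm thick; this point is the centre of its inner floor, its y axis along the long side.
- glue: White screw-cap bottle, 42 mm across and 75 mm tall, a bystander on the board; origin at its underside.
- loupe: Black eye loupe, 32 mm across and 27 mm tall, a bystander on the board; origin at its underside.
- dish: White round dish, 68 mm across and 14 mm tall, a bystander on the board; origin at its underside.

How it is judged:
On the way, in this order (a step that is already met when the one before it is completed fails the run):
1. the spring lies lengthwise on the tester's bed between the plates, let go, before it is compressed (x of spring_mid in the frame of tester between -0.012 and 0.012 m and y of spring_mid in the frame of tester between -0.075 and 0.05 m and z of spring_mid in the frame of tester between 0.061 and 0.073 m and angle between the y axis of spring_mid and the y axis of tester, either way round below 0.12 rad and contact force between the fingers and spring below 0.1 N and linear speed of spring below 0.02 m/s and value of joint sled below 0.03 m), for 0.2 s.
2. the sled's index stands at the test mark (within 3 mm) with the spring compressed between the plates, held half a second (x of spring_mid in the frame of tester between -0.012 and 0.012 m and y of spring_mid in the frame of tester between -0.075 and 0.05 m and z of spring_mid in the frame of tester between 0.061 and 0.073 m and angle between the y axis of spring_mid and the y axis of tester, either way round below 0.12 rad and y of index in the frame of test_mark between -0.003 and 0.003 m and value of joint gauge_hand above 1.309 rad), for 0.5 s.
3. the sled is drawn fully back (within 10 mm), the spring still on the bed (x of spring_mid in the frame of tester between -0.012 and 0.012 m and y of spring_mid in the frame of tester between -0.075 and 0.05 m and z of spring_mid in the frame of tester between 0.061 and 0.073 m and angle between the y axis of spring_mid and the y axis of tester, either way round below 0.12 rad and value of joint sled below 0.01 m), for 0.1 s.
At the end, for the whole second after the job is handed in: The sled is fully back (within 12 mm) and the spring lies on its side, at rest, on the floor of the wooden tray if the peak hand reached the limit marker or passed it, of the plastic bin if it stopped short (either will do when they are within 0.5 N, 7 degrees, of each other) (value of joint sled below 0.012 m and value of joint peak_hand above 1.309 rad and linear speed of spring below 0.02 m/s and angular speed of spring below 0.2 rad/s and angle between spring_mid's own y axis and vertical between 1.35 and 1.79 rad and ((y of peak_tip in the frame of limit_marker below 0.0034 m and x of spring_mid in the frame of tray_in between -0.058 and 0.058 m and y of spring_mid in the frame of tray_in between -0.08 and 0.08 m and z of spring_mid in the frame of tray_in between 0.02 and 0.04 m) or (y of peak_tip in the frame of limit_marker above -0.0034 m and x of spring_mid in the frame of bin_in between -0.06 and 0.06 m and y of spring_mid in the frame of bin_in between -0.08 and 0.08 m and z of spring_mid in the frame of bin_in between 0.02 and 0.04 m))); the robot touches nothing.
It fails at once if the sled is pushed more than 6 mm past the test mark (y of index in the frame of test_mark above 0.006 m).
It fails at once if the rider with the test mark or the limit marker is shifted (distance of any of test_mark, limit_marker from where it was at the start of the episode above 0.004 m).
It fails at once if the spring is dropped or thrown (faster than 0.8 m/s while not held) (linear speed of spring above 0.8 m/s and contact force between the fingers and spring below 0.05 N).
It fails at once if the glue bottle, loupe or dish is moved more than 3 cm (distance of any of glue, loupe, dish from where it was at the start of the episode above 0.03 m).
It also fails if it takes over 72 s, if anything falls off the work surface, if the arm or the gripper's body presses on something with over 40 N, if the wrist force passes 120 N, or if a joint passes its speed limit or range.

## Working session

There is one attempt and no reset: what is moved stays moved. The work goes in short steps, each a Python script; the robot and the scene stay as the last script left them, time stands still between calls to the robot, and variables do not carry over. Pictures are saved under pics/ and viewed, about 8 in all and at most 12, crops included, and the job is handed in when it is done.

```bash
mkdir -p pics; python3 - <<'E'
from workcell import r,status,optics
import cv2,numpy as np,pickle
D={}
for n in("top","side"):
    c=optics.capture(n);D[n]=c
    cv2.imwrite(f"pics/{n}0.png",cv2.resize(c["img"][:,:,::-1],(800,600),interpolation=cv2.INTER_CUBIC))
    print(n,c["camera_matrix"].tolist(),(-c["R"].T@c["t"]).round(3),c["R"].round(3).tolist())
pickle.dump(D,open("d0.pkl","wb"))
s=status.observe();print(s["time"],s["tool_rot"],s["ft_force"])
E
```

```text
top [[350.8803100450632, 0.0, 256.11066814870145], [0.0, 350.8803100450632, 184.58602821955427], [0.0, 0.0, 1.0]] [0.507 0.071 1.131] [[0.015, -1.0, 0.01], [-0.998, -0.016, -0.055], [0.055, -0.009, -0.998]]
side [[415.9987309576761, 0.0, 251.51820574626421], [0.0, 415.9987309576761, 191.15700240202796], [0.0, 0.0, 1.0]] [ 0.242 -0.857  0.703] [[0.948, -0.318, 0.024], [-0.148, -0.505, -0.85], [0.282, 0.803, -0.525]]
0.1 [-5.89496406e-04  7.87239047e-01 -6.16647417e-01 -5.45985492e-04] [0.29048481 0.66802402 0.49414428]
```

View pics/top0.png

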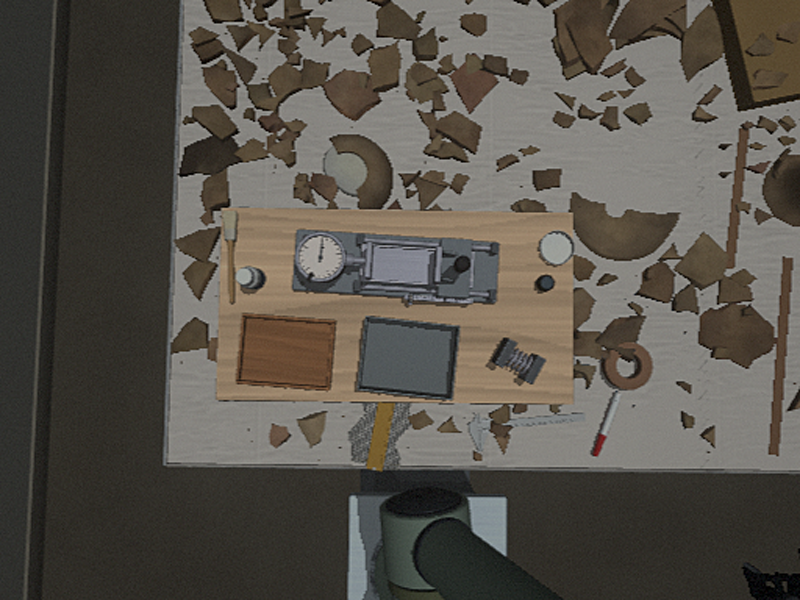

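View pics/side0.png

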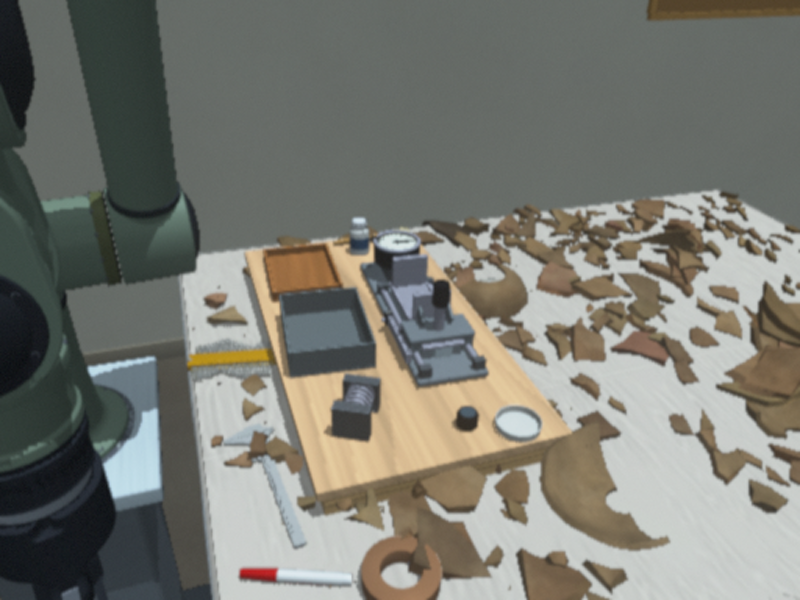

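The top view shows the gauge dial at (320,257) and the knob at (462,264). The spring is at (517,362), the tray at (287,352) and the bin at (408,357). The side view agrees with this. I'll zoom in on the top view.

```bash
cat > h.py <<'E'
import cv2,numpy as np
def plane(c,px,z):
    "native pixel(s) -> world points at height z"
    px=np.atleast_2d(np.array(px,float));K=np.array(c["camera_matrix"]);R=np.array(c["R"]);C=-R.T@np.array(c["t"])
    d=np.c_[px,np.ones(len(px))]@np.linalg.inv(K).T@R
    return C+d*((z-C[2])/d[:,2])[:,None]
def proj(c,X):
    p=(np.atleast_2d(X)@np.array(c["R"]).T+c["t"])@np.array(c["camera_matrix"]).T
    return p[:,:2]/p[:,2:]
def crop(c,x0,y0,w,h,k,name):
    cv2.imwrite(f"pics/{name}.png",cv2.resize(c["img"][y0:y0+h,x0:x0+w,::-1],None,fx=k,fy=k,interpolation=cv2.INTER_CUBIC))
def quat(yaw):
    "tool down, tool x axis at angle yaw in world xy"
    return [0,np.cos(yaw/2),np.sin(yaw/2),0]
E
python3 - <<'E'
from h import *;import pickle
D=pickle.load(open("d0.pkl","rb"))
crop(D["top"],180,128,190,130,4.2,"crop1")
E
```

```text
(no output)
```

View pics/crop1.png

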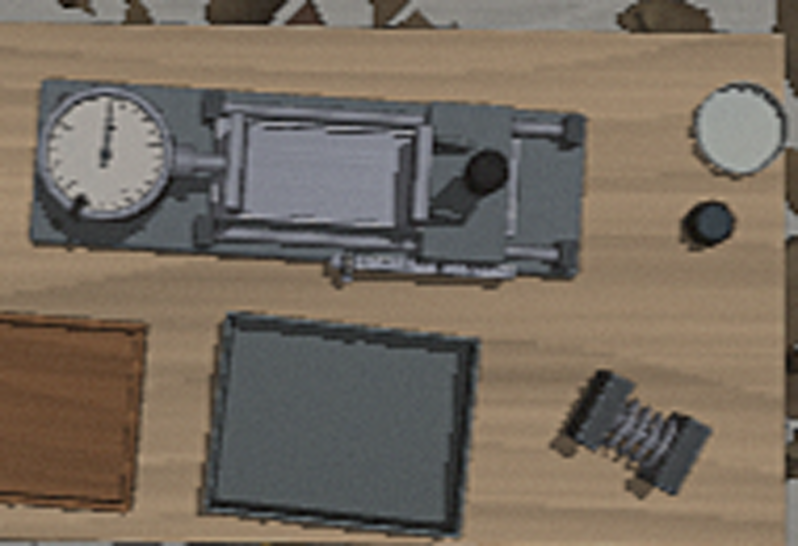

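The close-up shows the dial at (105,153) with its limit clip at (80,204), and the knob at (487,171). The spring's cups are centred at (601,407) and (676,455), and the rule runs along y≈268. Next I'll compute positions and enlarge the rule in both views.

```bash
python3 - <<'E'
from h import *;import pickle
D=pickle.load(open("d0.pkl","rb"));T=D["top"]
f=lambda p,z:plane(T,np.array(p)/4.2+[180,128]-0.4,z)
b=f([(42,80),(585,115),(577,278),(32,242)],0.065);print("base",b.round(4).tolist(),b.mean(0).round(4),np.linalg.norm(b[0]-b[1]),np.linalg.norm(b[1]-b[2]))
print("yaw", [np.degrees(np.arctan2(*(b[i]-b[j])[:2])) for i,j in((0,1),(3,2))])
be=f([(250,122),(412,135),(395,227),(243,212)],0.09);print("bed",be.round(3).tolist(),be.mean(0))
print("knob",f((487,171),.19))
s=f([(601,407),(676,455)],.104);print("spring",s.mean(0),np.linalg.norm(s[0]-s[1]),s[0]-s[1])
n=f([(222,318),(478,340),(460,537),(200,515)],.10);print("bin",n.mean(0),n.round(3).tolist())
g=plane(T,np.array([(243,315),(337,319),(332,390),(237,383)])*.64,.074);print("tray",g.mean(0),g.round(3).tolist())
S=D["side"]["img"];a=cv2.resize(T["img"][180:204,250:310,::-1],None,fx=12,fy=12,interpolation=cv2.INTER_CUBIC)
c=cv2.resize(S[178:208,236:296,::-1],None,fx=12,fy=12,interpolation=cv2.INTER_CUBIC)
cv2.imwrite("pics/rule.png",cv2.convertScaleAbs(np.vstack([a[:230],c[:360]]),alpha=1.3))
E
```

```text
base [[0.6781, 0.2657, 0.065], [0.6592, -0.1299, 0.065], [0.5403, -0.1247, 0.065], [0.5601, 0.2699, 0.065]] [0.6094 0.0703 0.065 ] 0.39607864615614846 0.11901075529410197
yaw [np.float64(2.747438042073886), np.float64(2.879380417242552)]
bed [[0.647, 0.113, 0.09], [0.639, -0.002, 0.09], [0.574, 0.009, 0.09], [0.582, 0.117, 0.09]] [0.61046264 0.05918208 0.09      ]
knob [[ 0.60408835 -0.04360376  0.19      ]]
spring [ 0.43349121 -0.16097031  0.104     ] 0.0615016377044462 [0.03237493 0.05229068 0.        ]
bin [0.43282545 0.04612229 0.1       ] [[0.507, 0.13, 0.1], [0.495, -0.049, 0.1], [0.358, -0.038, 0.1], [0.371, 0.142, 0.1]]
tray [0.44025904 0.27513586 0.074     ] [[0.509, 0.362, 0.074], [0.504, 0.181, 0.074], [0.369, 0.188, 0.074], [0.379, 0.369, 0.074]]
```

View pics/rule.png

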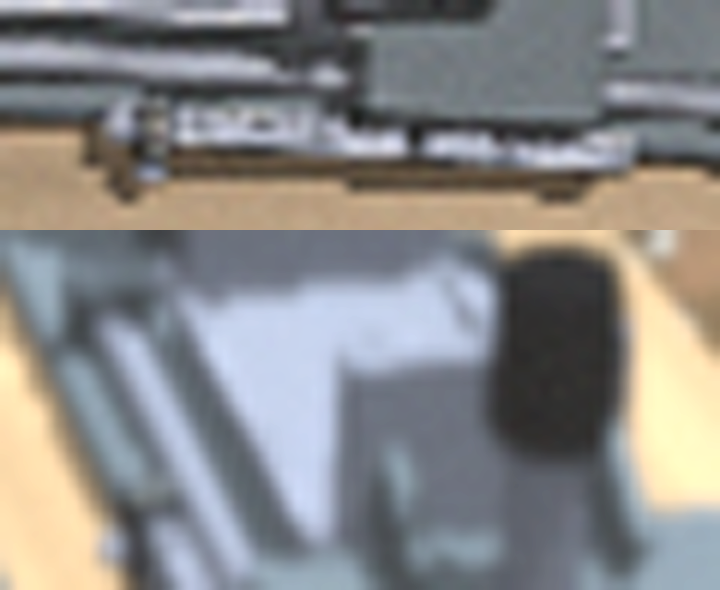

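The rule view shows the index near (415,145) and the rider at about (100–170,145), so they are roughly 64 mm apart. The side view of the rule is less clear. I'll now grasp the spring and carry it over the bed, which allows ±20 mm for the jaws.

```bash
python3 - <<'E'
from h import *;import pickle
from workcell import r,status,optics
D=pickle.load(open("d0.pkl","rb"));T=D["top"]
f=lambda p,z:plane(T,np.array(p)/4.2+[180,128]-0.4,z)
print("gaugeface",f([(243,115),(240,210)],.149).round(4).tolist(),"pushface",f([(416,125),(411,218)],.149).round(4).tolist())
q=quat(np.radians(-31.8));p=np.array([.4335,-.161,0])
r.reach(p+[0,0,.18],q)
r.move_linear(p+[0,0,.055],velocity=.12,guard=8)
print(status.observe()["position"])
r.set_gripper(0.03,40)
s=status.observe();print(s["time"],s["gripper_width"],s["ft_force"])
r.move_linear(p+[0,0,.26],velocity=.2)
r.reach([.6092,.059,.26],quat(np.radians(-2.8)))
s=status.observe();print(s["time"],s["gripper_width"],s["ft_force"],s["q"])
for n in("top","side"):
    D[n]=optics.capture(n)
pickle.dump(D,open("d1.pkl","wb"))
a=D["top"]["img"][120:200,190:330,::-1];c=D["side"]["img"][110:240,180:320,::-1]
cv2.imwrite("pics/carry.png",np.vstack([cv2.resize(a,None,fx=2.8,fy=2.8),cv2.resize(c,None,fx=2.8,fy=2.8)]))
E
```

```text
gaugeface [[0.6433, 0.1154, 0.149], [0.5795, 0.1162, 0.149]] pushface [[0.6385, -0.0007, 0.149], [0.576, 0.002, 0.149]]
[ 0.43399418 -0.16132312  0.0555344 ]
3.5333 0.040832471990043084 [-2.02045799  0.64986424  5.81764835]
5.8 0.040951997844969446 [-0.37094246  0.19523855 -5.38383363] [-2.53968605e-02  4.27727575e-01  3.13968696e-02  1.17576417e+00
 -1.04521287e-03  1.59573218e+00]
```

View pics/carry.png

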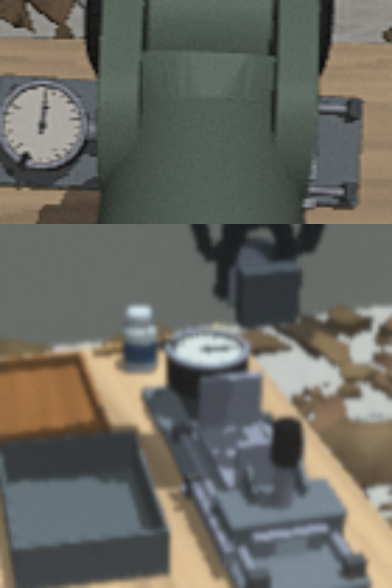

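The spring is gripped (width 41 mm) and level above the bed. The midpoint of the gap between the plates agrees with the target, so I'll lower it with a force guard.

```bash
python3 - <<'E'
from h import *;import pickle
from workcell import r,status,optics
x,y=.6093,.058
r.move_linear([x,y,.112],velocity=.15)
print(r.move_linear([x,y,.092],velocity=.03,guard=3))
s=status.observe();print(s["time"],s["position"],s["ft_force"])
r.set_gripper(.085);r.hold(.2)
r.move_linear([x,y,.27],velocity=.2)
r.goto_joints([0.9]+list(status.observe()["q"][1:]))
D={}
for n in("top","side"): D[n]=optics.capture(n)
print(status.observe()["time"])
pickle.dump(D,open("d2.pkl","wb"))
a=cv2.resize(D["top"]["img"][135:205,180:325,::-1],None,fx=4,fy=4,interpolation=cv2.INTER_CUBIC)
c=cv2.resize(D["side"]["img"][140:216,200:345,::-1],None,fx=4,fy=4,interpolation=cv2.INTER_CUBIC)
cv2.imwrite("pics/placed.png",np.vstack([a,c]))
E
```

```text
True
7.5833 [0.60920492 0.05800134 0.09557792] [ 0.11807204 -0.675655    5.17189206]
11.4
```

View pics/placed.png

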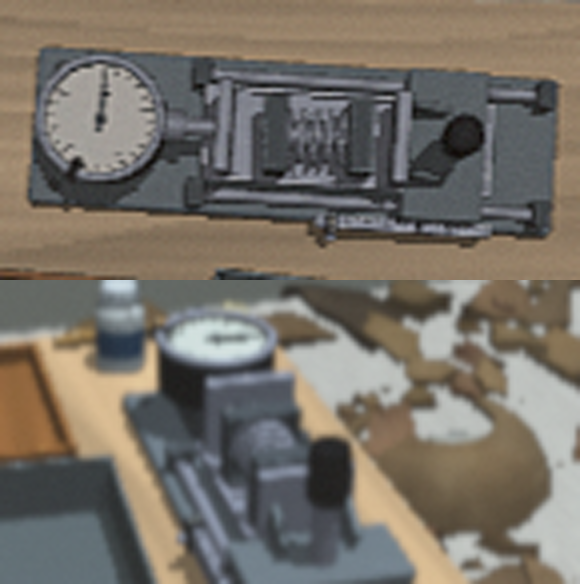

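The spring lies lengthwise and centred between the plates, at (315,135) in the top strip, with both hands still near zero. I'll grip the knob along the push direction, draw the sled back to its stop and measure the index and rider.

```bash
python3 - <<'E'
from h import *;import pickle
from workcell import r,status,optics
q=quat(np.radians(87.2));k=np.array([.604,-.0436,0]);u=np.array([np.sin(np.radians(2.8)),np.cos(np.radians(2.8)),0])
r.reach(k+[0,0,.25],q)
print(r.move_linear(k+[0,0,.158],velocity=.12,guard=8))
r.set_gripper(.0,40)
s=status.observe();print(s["time"],s["gripper_width"],s["ft_force"],s["position"])
b=s["position"]
print(r.move_linear(b-.03*u,velocity=.03,guard=6))
s=status.observe();print(s["time"],s["ft_force"],s["position"],(s["position"]-b)@u)
D={}
for n in("top","side"): D[n]=optics.capture(n)
pickle.dump(D,open("d3.pkl","wb"))
a=cv2.resize(D["top"]["img"][135:205,180:325,::-1],None,fx=4,fy=4,interpolation=cv2.INTER_CUBIC)
c=cv2.resize(D["side"]["img"][150:235,230:315,::-1],None,fx=5,fy=4,interpolation=cv2.INTER_CUBIC)
c=cv2.resize(c,(580,340));cv2.imwrite("pics/back.png",np.vstack([a,c])[:600])
E
```

```text
False
15.1417 0.026828604083851407 [-1.34170475 -0.88180763  3.62390098] [ 0.60418866 -0.04376979  0.15851296]
True
15.75 [0.55281067 1.89477457 3.23878958] [ 0.603424   -0.05799611  0.15849612] -0.014246693629632122
```

View pics/back.png

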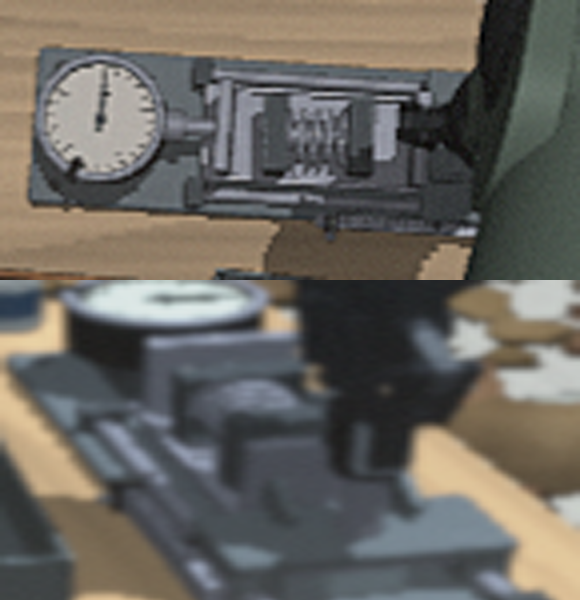

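The sled met its stop 14.2 mm back, which matches the gap seen between the plates. Before pushing, I'll look at the rule and rider again with the contrast raised.

```bash
python3 - <<'E'
from h import *;import pickle
E=lambda a,k:cv2.resize(cv2.normalize(a,None,0,255,cv2.NORM_MINMAX),None,fx=k,fy=k,interpolation=cv2.INTER_LANCZOS4)
o=[]
for n in("d2","d3"):
    c=pickle.load(open(n+".pkl","rb"))["top"]["img"][184:198,252:302,::-1];o.append(E(c,16))
c=pickle.load(open("d2.pkl","rb"))["side"]["img"][180:206,240:290,::-1]
s=E(c,16)[:150]
s2=pickle.load(open("d2.pkl","rb"))["side"]["img"][192:220,236:286,::-1]
cv2.imwrite("pics/rule2.png",np.vstack([o[0][:200],o[1][:200],cv2.resize(E(s2,8),(400,224))[:, :].repeat(2,1)[:200]]))
g=cv2.cvtColor(pickle.load(open("d2.pkl","rb"))["top"]["img"],cv2.COLOR_RGB2GRAY)
print(g[186:198,254:296])
E
```

```text
[[ 35  42  45  51  52  54  61  71  83  86  95  92  93  96  99  98 102 102
  104 111  95  85 124 137 121  64  65  92  94  91  92  94  93  93  90  91
   94  95  90  93  95  92]
 [ 96  94  94  94  92  91  92  78  45  46  42  35  38  40  38  38  40  42
   50  53  59  56  72  71  57  49  68  97  93  93  95  95  89  96  90  94
   92  93  91  94  91  94]
 [ 98  94  98 102  97 104 117  96  81  93  58  79  71  66  70  91  90  93
   91  93  95  91  75  46  45  50  74 104 102 101  98  98  97  95  96  92
   97  91  96  93  94  94]
 [ 64  68  66  65  64 114 125  59  61  79  90 135 112 130 130 107 143 120
  129 121 107 125 102  65  62  25  39  55  59  70  70  77  80  88  88  88
   90  93  98  96 100 100]
 [ 62  65  59  49  80 126 131  76  92 118  90 135 104 118 142 137 131  89
   98 131 124 135 113 132 119  42  60  48  58  66  29  38  39  41  53  45
   42  39  37  48  50  46]
 [125 131 111  65  72  84  91  54  65  88 103 156 137 130 143 138 141 140
  142 144 138 128 104 118 141 140 133 121 150 117  25  79 121 128 129 109
  124  49  57  54  43  61]
 [121 124 105  66  69  70  57  31  65  86  47  66 
[... 300 characters left out ...]
 [111 114 117 119 104  61  61  84 118  99  55  56  58  58  62  64  58  63
   60  59  64  59  60  62  54  66  65  62  68  65  70  68  62  62  64  68
   68  65  66  74  64  62]
 [115 115 119 121 103  59  64  74  88 104 120 123 118 121 122 123 123 123
  120 122 122 122 121 124 103  60  62  61  59  60  60  64  62  66  61  62
   57  60  59  61  66  63]
 [120 120 122 122 122 103  56  88 128 122 119 121 122 121 123 126 122 123
  123 124 122 124 124 127 126 125 126 128 128 128 128 127 126 127 127 130
  128 126 129 132 110  59]
 [125 120 122 123 123 127 127 124 127 126 127 125 123 126 125 122 123 124
  123 124 126 123 127 124 126 127 127 129 126 127 129 127 129 126 127 129
  127 130 127 129 130 129]]
```

View pics/rule2.png

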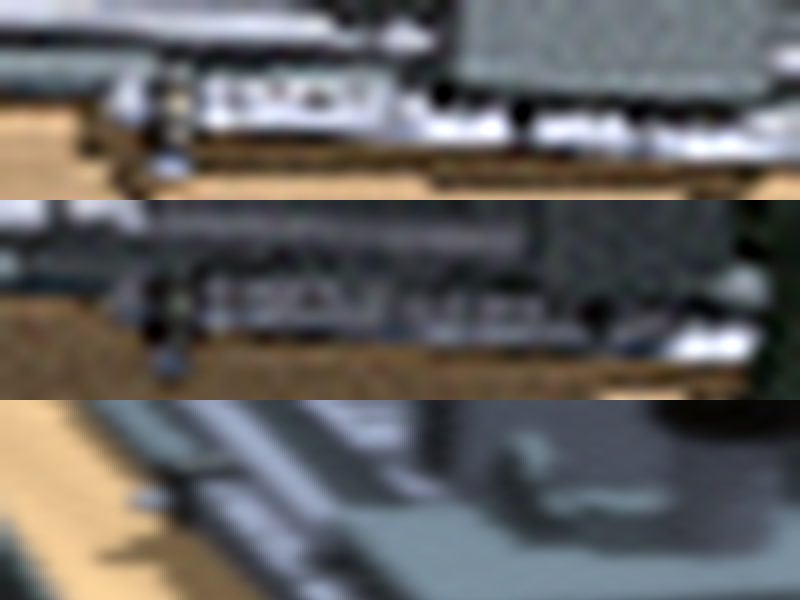

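In the top view the rider's white line is at column ≈262.7. The index is at column ≈284.2 before pulling back and ≈288.8 with the sled fully back, so the rider is at about 78 mm of travel. I'll push to 70 mm and check.

```bash
python3 - <<'E'
from h import *;import pickle
from workcell import r,status,optics
T=pickle.load(open("d2.pkl","rb"))["top"]
u=np.array([np.sin(np.radians(2.8)),np.cos(np.radians(2.8)),0])
for z in(.08,.09):
    P=plane(T,[(262.7,190),(284.2,191.3),(288.8,191.5)],z);print(z,P.round(4).tolist(),(P[0]-P[1])@u,(P[0]-P[2])@u)
z0=np.array([.603424,-.057996,.1585])
r.move_linear(z0+.070*u,velocity=.03)
s=status.observe();print(s["time"],s["ft_force"],(s["position"]-z0)@u,s["position"],s["gripper_width"])
D={}
for n in("top","side"): D[n]=optics.capture(n)
pickle.dump(D,open("d4.pkl","wb"))
a=cv2.resize(D["top"]["img"][140:200,180:310,::-1],None,fx=6,fy=6,interpolation=cv2.INTER_CUBIC)[:250]
b=cv2.resize(D["top"]["img"][180:204,245:310,::-1],None,fx=12,fy=8,interpolation=cv2.INTER_CUBIC)[:150]
c=cv2.resize(D["side"]["img"][180:220,230:295,::-1],None,fx=12,fy=12,interpolation=cv2.INTER_CUBIC)[:350]
cv2.imwrite("pics/push.png",np.vstack([a[:,:780],c]))
E
```

```text
0.08 [[0.5486, 0.041, 0.08], [0.5457, -0.0235, 0.08], [0.5453, -0.0373, 0.08]] 0.06458162470347231 0.07839204536720042
0.09 [[0.5482, 0.0413, 0.09], [0.5453, -0.0226, 0.09], [0.545, -0.0363, 0.09]] 0.06396687928133621 0.07764584006123852
18.3167 [  2.42627389 -12.37855451   2.33109944] 0.06692726789375567 [0.60680064 0.00884612 0.15853367] 0.027187103210512875
```

View pics/push.png

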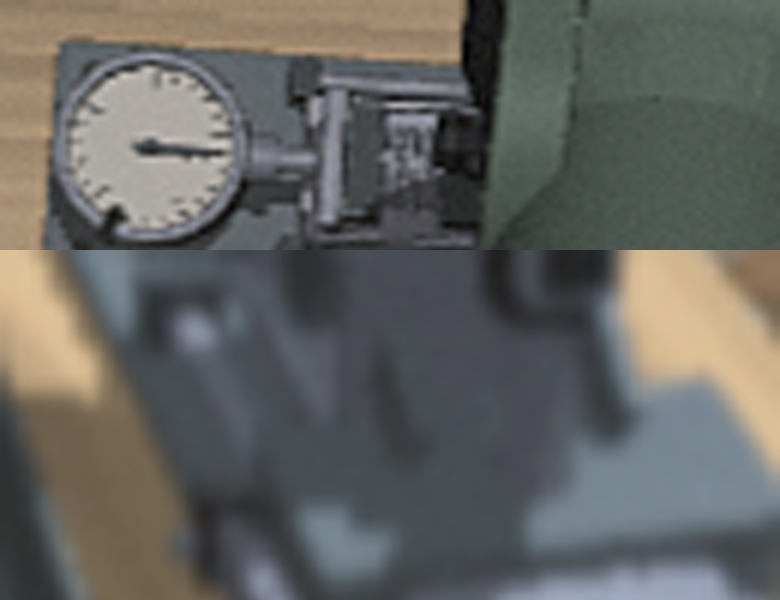

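The dial has turned about 89° (≈6 N), and the arm read 66.9 mm against 70 commanded, so it may not have settled yet. I'll hold, read again, and overlay the predicted mark and index on the side view.

```bash
python3 - <<'E'
from h import *;import pickle
from workcell import r,status,optics
u=np.array([np.sin(np.radians(2.8)),np.cos(np.radians(2.8)),0]);z0=np.array([.603424,-.057996,.1585])
r.hold(.5)
s=status.observe();t=(s["position"]-z0)@u;print(s["time"],s["ft_force"],t)
D={n:optics.capture(n) for n in("top","side")};pickle.dump(D,open("d5.pkl","wb"))
S=D["side"];m=np.array([.5484,.0412,.085]);i0=np.array([.5452,-.0368,.085])
o=[]
for f,tr in(("d2",.0142),("d3",0),("d5",t)):
    c=pickle.load(open(f+".pkl","rb"))["side"];im=cv2.resize(c["img"][185:235,235:285,::-1],None,fx=8,fy=8,interpolation=cv2.INTER_CUBIC)
    im=cv2.normalize(im,None,0,255,cv2.NORM_MINMAX)
    for X,col in((m,(0,0,255)),(i0+tr*u,(0,255,0))):
        p=(proj(c,X)[0]-[235,185]+.5)*8;print(f,proj(c,X)[0].round(1));cv2.circle(im,tuple(p.astype(int).tolist()),2,col,-1)
    o.append(im)
a=cv2.resize(D["top"]["img"][145:185,180:230,::-1],None,fx=8,fy=6,interpolation=cv2.INTER_CUBIC)
o.append(cv2.resize(D["top"]["img"][140:190,180:230,::-1],(400,400),interpolation=cv2.INTER_CUBIC))
cv2.imwrite("pics/cmp.png",cv2.resize(np.vstack([np.hstack(o[:2]),np.hstack(o[2:])]),(600,600)))
E
```

```text
18.9167 [  1.99277698 -12.37930936   2.32174917] 0.06688879107686303
d2 [248. 201.]
d2 [254.7 214. ]
d3 [248. 201.]
d3 [256.3 217.1]
d5 [248. 201.]
d5 [249.3 203.2]
```

View pics/cmp.png

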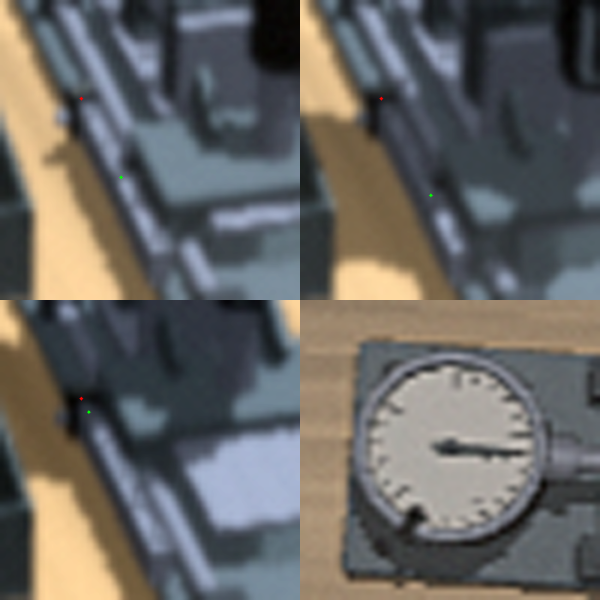

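It is steady at 66.9 mm travel, so the 3 mm lag is arm compliance. The overlay shows the index about 11 mm short of the mark, which agrees with ~78 mm. I'll push the rest with lag compensation, hold, then draw back.

```bash
python3 - <<'E'
from h import *;import pickle
from workcell import r,status,optics
u=np.array([np.sin(np.radians(2.8)),np.cos(np.radians(2.8)),0]);z0=np.array([.603424,-.057996,.1585])
tr=lambda:(status.observe()["position"]-z0)@u
c=.0795;r.move_linear(z0+c*u,velocity=.02);r.hold(.2);t=tr();print(c,t)
for _ in range(2):
    c+=.0778-t
    if abs(.0778-t)<.0006:break
    r.move_linear(z0+c*u,velocity=.02);r.hold(.15);t=tr();print(c,t)
r.hold(.5);D={n:optics.capture(n) for n in("top","side")};pickle.dump(D,open("d6.pkl","wb"))
r.hold(.4);s=status.observe();print(s["time"],s["ft_force"],tr())
m=np.array([.5484,.0412,.085]);i0=np.array([.5452,-.0368,.085])
A=[]
for f,n,x,y in(("d5","side",235,185),("d6","side",235,185),("d6","top",180,140)):
    k=pickle.load(open(f+".pkl","rb"))[n]
    im=cv2.normalize(cv2.resize(k["img"][y:y+50,x:x+50,::-1],(400,400),interpolation=cv2.INTER_CUBIC),None,0,255,cv2.NORM_MINMAX)
    A.append(im)
cv2.imwrite("pics/hold.png",cv2.resize(np.hstack([A[1],A[2]]),(800,400)))
E
```

```text
0.0795 0.07509779951731024
0.08220220048268975 0.07737322388009768
21.275 [  1.60123098 -17.01748564   1.69736912] 0.07734459375169
```

View pics/hold.png

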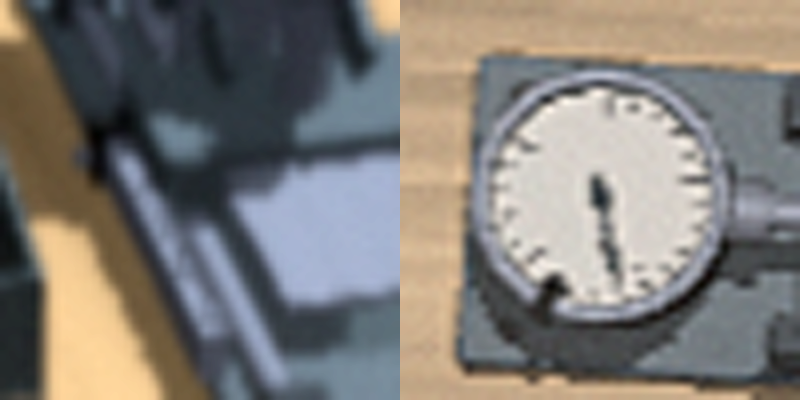

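The live hand stands about 164° from zero (≈11 N), and the limit clip is at about 195–200°, so it stopped short. I'll nudge 0.5 mm to centre in the mark's window, hold, draw the sled fully back, let go and look.

```bash
python3 - <<'E'
from h import *;import pickle
from workcell import r,status,optics
u=np.array([np.sin(np.radians(2.8)),np.cos(np.radians(2.8)),0]);z0=np.array([.603424,-.057996,.1585])
tr=lambda:(status.observe()["position"]-z0)@u
r.move_linear(z0+.0829*u,velocity=.02);r.hold(.9);print(tr())
r.move_linear(z0+.006*u,velocity=.05)
r.move_linear(z0-.006*u,velocity=.03,guard=5);r.hold(.1)
print(tr(),status.observe()["ft_force"])
r.move_linear(z0,velocity=.03);r.hold(.1);print(tr())
r.set_gripper(.065)
r.move_linear(z0+[0,0,.1],velocity=.2)
r.goto_joints([-0.9]+list(status.observe()["q"][1:]))
D={n:optics.capture(n) for n in("top","side")};pickle.dump(D,open("d7.pkl","wb"))
print(status.observe()["time"])
a=cv2.resize(D["top"]["img"][137:187,183:283,::-1],None,fx=8,fy=8,interpolation=cv2.INTER_CUBIC)
b=cv2.resize(D["top"]["img"][135:200,180:325,::-1],None,fx=4,fy=3,interpolation=cv2.INTER_CUBIC);b=cv2.copyMakeBorder(b,0,0,0,220,0)
cv2.imwrite("pics/after.png",np.vstack([a,b]))
E
```

```text
0.07764840550761645
3.1255350857732385e-05 [-1.59436783  1.95423122  4.69490169]
4.769468169920274e-06
27.5917
```

View pics/after.png

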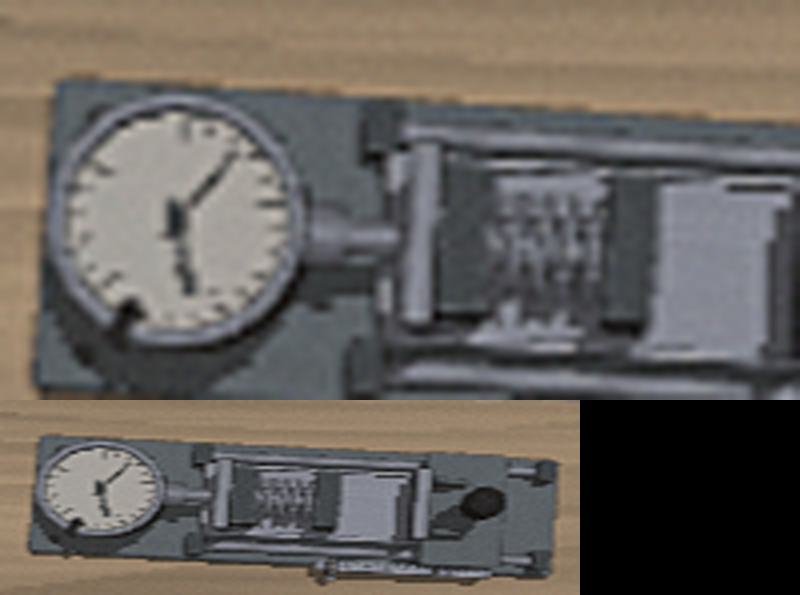

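The peak hand's tip is at (190,290), about 170°, with the limit clip at (128,312), about 207° in the same reference. It stopped roughly 37° (2.5 N) short, so the spring goes to the grey bin. It lies on the bed with its cups at (465,240) and (633,255).

```bash
python3 - <<'E'
from h import *;import pickle
from workcell import r,status,optics
T=pickle.load(open("d7.pkl","rb"))["top"]
p=plane(T,np.array([(465,240),(633,255)])/8+[183,137]-.45,.144).mean(0);print(p)
x,y=p[:2];q=quat(np.radians(-2.8))
r.set_gripper(.085)
r.reach([x,y,.27],q)
print(r.move_linear([x,y,.096],velocity=.12,guard=8))
s=status.observe();print(s["position"],s["ft_force"])
r.set_gripper(.03,40)
s=status.observe();print(s["time"],s["gripper_width"])
r.move_linear([x,y,.27],velocity=.15)
b=[.4328,.046]
r.reach(b+[.2],quat(np.radians(-4)));print(status.observe()["gripper_width"])
r.move_linear(b+[.075],velocity=.12)
print(r.move_linear(b+[.056],velocity=.03,guard=3))
s=status.observe();print(s["time"],s["position"],s["ft_force"],s["gripper_width"])
r.set_gripper(.062);r.hold(.3)
r.move_linear(b+[.25],velocity=.15)
r.goto_joints([-1.2]+list(status.observe()["q"][1:]))
D={n:optics.capture(n) for n in("top","side")};pickle.dump(D,open("d8.pkl","wb"))
print(status.observe()["time"])
a=cv2.resize(D["top"]["img"][125:262,135:375,::-1],(800,456),interpolation=cv2.INTER_CUBIC)
cv2.imwrite("pics/final.png",a)
E
```

```text
[0.60913403 0.07624311 0.144     ]
False
[0.60976206 0.07627182 0.09681609] [ 0.69251976 -1.05577729 -0.22973518]
31.925 0.04082093269751487
0.040817527810997865
True
35.725 [0.43291008 0.04592824 0.06045506] [-0.06468669  0.73179206  5.06361444] 0.04040278781953352
39.5917
```

The picture limit is reached, so I'll check the placement numerically by differencing the before and after images, then hand in.

```bash
python3 - <<'E'
from h import *;import pickle
from workcell import r,status
g=lambda f:pickle.load(open(f,"rb"))["top"]["img"]
a,b=g("d7.pkl"),g("d8.pkl");T=pickle.load(open("d8.pkl","rb"))["top"]
m=(cv2.absdiff(a,b).max(2)>25).astype(np.uint8);m[:, :150]=0;m[:,350:]=0;m[:120]=0;m[252:]=0
n,_,st,ce=cv2.connectedComponentsWithStats(cv2.morphologyEx(m,cv2.MORPH_CLOSE,np.ones((5,5))))
for i in range(1,n):
    if st[i,4]>30: print(st[i],ce[i].round(1),plane(T,ce[i],.09).round(3))
print("bin px",proj(T,[.4328,.046,.1]),"knob px",proj(T,[.6034,-.058,.19]))
k=lambda im:cv2.absdiff(a[155:175,285:310],im[155:175,285:310]).max()
print("knob area change",k(b),status.observe()["gripper_width"])
r.finish_job()
E
```

```text
[203 154  10  14  58] [206.6 159.6] [[0.636 0.21  0.09 ]]
[233 157  33  25 560] [250.9 168.9] [[0.61  0.077 0.09 ]]
[244 219  31  23 501] [259.  229.6] [[0.431 0.051 0.09 ]]
bin px [[260.61697028 229.30951709]] knob px [[300.88597518 168.65569324]]
knob area change 15 0.06199187869728323
the job is handed in; nothing more can be done
```

I tested the spring and laid it in the grey plastic bin, because the peak hand stopped short of the limit marker. I handed the job in at about 40 s of robot time; it reports no verdict.

- **Test:** I laid the spring on the bed and let go. I then drew the sled back to its stop to get a zero and pushed it to 77.3–77.6 mm of travel. It stood there more than a second, then I drew it fully back (0.0 mm).
- **Mark position:** From the pictures I put the test mark at about 78 mm (77.6–78.8). The arm hid the index from the top camera at the mark, so I relied on measured travel and a less sharp side view. I expect the index was within about 1 mm of the mark, on the short side.
- **Dial reading:** The peak hand stopped at about 164° (11 N) and the limit marker is at about 195–200° (13 N). That is roughly 2–2.5 N short, well outside the 0.5 N tie zone.
- **Force disagreements:** The dial showed less force than 0.6 N/mm over an 80 mm spring would give, which fits a tired spring. The wrist force also read higher than the dial (about 17 N against 11 N). I did not resolve that.
- **Live hand:** It still showed about 2.4 N after I drew the sled back. I put this down to the spring rubbing on the bed.
- **Last checks:** The arm felt the spring touch the bin floor, and it was let go there. Comparing pictures before and after showed a spring-sized change at the bin's centre and none at the knob. I had used up the picture views, so I did not see the final picture itself.

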